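# Hang the red padlock on the tally desk's padlock tree

## Task

Turn the padlock tree until its bare branch points the same way as the yellow tongue of its stand. Then hang the red padlock by its shackle on that bare branch and let go, leaving the branch over the tongue; leave the yellow padlock standing where it is.

Things in the scene. Friction and masses are not known exactly. Their poses are not given: they have to be found in the camera images.
- lock_red: Red padlock, 0.2-0.4 kg, standing upright. Body 52 (its y) x 26 (x) x 48 high; closed steel shackle above it to 99 high, flush with the body's sides, so it can be gripped across the 52 mm width (y) up to 73 high. Opening in the shackle, through along x: 34 wide, from 48 up to 90 high (round top). Origin: centre of underside, z up. Same after a half turn about z. mm.
- lock_yellow: Loose yellow padlock, same shape and size as the red one, standing upright; it is to stay where it is. Origin: centre of underside.
- stand: Fixed grey round stand, 170 mm across, 18 high; its yellow tongue reaches 155 out along the stand's -x. Origin: on the tree's upright axis at table height. On it turns the tree, either way: post 18 thick, 178 high, four level branches at 90 degrees. Three carry a fixed padlock (blue, green, black; size as the red), 70 out, across the branch, 84 to 183 above the table.
- bare_branch (a point): On the axis of the bare, red-balled branch, 70 mm from the tree's axis, 170 above the table; -x points outwards, z up. Rod 8 thick, straight to 98 out, then 45 degrees up to a 12 mm ball 109 out, top 188 above the table. A padlock hung here has its underside 84 above the table. Push it sideways to turn the tree (2 to 3 N at 60 out); it stays where left.
There are look-alikes about, which are no part of the job. What is meant by the lock_red is not brown, and is the smaller of those in its own colour.

How it is judged (in metres and radians):
On the way:
1. the bare branch points along the yellow tongue (within 15 degrees), the red padlock not yet on it (x of bare_branch in the frame of stand below -0.03 m and y of bare_branch in the frame of stand between -0.019 and 0.019 m and distance between lock_red and bare_branch above 0.13 m), for 0.2 s.
At the end, for the whole second after the job is handed in: The bare branch points along the yellow tongue within 15 degrees, and the red padlock hangs upright (within 20 degrees) and still on it by its shackle, between post and ball: underside 74 to 98 mm below the branch's axis, within 20 mm sideways (x of bare_branch in the frame of stand below -0.03 m and y of bare_branch in the frame of stand between -0.019 and 0.019 m and x of lock_red in the frame of bare_branch between -0.04 and 0.055 m and y of lock_red in the frame of bare_branch between -0.02 and 0.02 m and z of lock_red in the frame of bare_branch between -0.098 and -0.074 m and angle between lock_red's own z axis and vertical below 0.35 rad and linear speed of lock_red below 0.03 m/s); the robot touches nothing.
It fails at once if the yellow padlock is shifted by more than 30 mm (distance of lock_yellow from where it was at the start of the episode above 0.03 m).
It also fails if it takes over 67 s, if anything falls off the work surface, if the arm or the gripper's body presses on something with over 40 N, if the wrist force passes 120 N, or if a joint passes its speed limit or range.

## Robot

A 6-joint arm with a two-finger parallel gripper is mounted at the origin on the work surface. World frame = base frame: x ahead of the robot, y to its left, z up, the work surface at z = 0. Lengths are in mm, angles in rad, forces in N, time in s.
With the tool pointing down it reaches from about 325 to 775 mm from the base axis. Payload 5.5 kg.
Tool frame: the origin (TCP) lies midway between the tips of the shut fingers; the grasp point (between the pads) lies 19 mm behind it; z points along the fingers, y is the direction in which the jaws open and shut (so a half turn about z gives the same grasp; the last joint's range is limited). The gripper opens to 85 mm and grips with 20 to 120 N. Pads are 22 mm wide; open, the fingers measure 114 mm over their backs; the gripper's body (76 mm by 85 mm) begins 54 mm behind the grasp point. The pads swing forward as they close: fully open they stand 13 mm farther back than shut.
Start: joints at [1.276, 0.091, 1.231, -0, 1.82, -0.057], TCP at [141.343, 583.128, 231.275] pointing down, gripper open.
Joint ranges: [-2.87, 2.87], [-0.86, 2.18], [0.17, 2.46], [-1.51, 4.65], [0.06, 2.69], [-2.65, 2.65]. Speed limits (rad/s): [2.57, 2.57, 3.01, 3.14, 3.14, 3.14].

## Interface

Orientations are given as a unit quaternion [w, x, y, z].
In Python, from bench import r, grab_frame, camera_info, models gives the robot as it stands.
- The arm moves only by the tool step_arm, never from a script. Its argument "series" is a list of rows, each an object with "translation": the shift along the tool's x, y, z in m, a list of three; "dr": the turn, a rotation vector about the tool's x, y, z in rad, a list of three. A call has 1 to 20 rows; each row shifts and turns the pose as measured when the row begins, along the tool's axes as they then stand; what a row does not reach is not made up. A row lasts 1/12 s, in which the tool goes at most 41.7 mm and 7.16 degrees, less where a joint would pass 70% of its speed; a pose out of reach is approached as far as the arm can. A call with a gripper value outside its range is refused whole. "gripper" is the opening, from -1 (shut) to 1 (fully open), so that 0 is half open, set as the call begins (left out, the last holds). The fingers move at their own pace and stop on an object; "squeeze" is the grip in N (left out, the last holds). Time passes only in rows, so rows that do not move let the fingers close. It gives the time, the measured TCP pose, the force and the opening at its end, in the units of the state.
- r.sense(): the state, without advancing time (a new reading comes with each control period).
- grab_frame(name): name is "side" or "top"; returns the picture (384x512x3 uint8, red, green, blue); there is no depth.
- camera_info(name): a dict with "mtx" (3x3 intrinsics, pixels), "R" (3x3) and "t" (3): a world point X has camera coordinates R X + t. Camera axes: x right, y down, z forward; pixel columns grow to the right and rows downward; lengths in mm; the calibration is good to about 2 mm. A picture is of the moment at which its call begins. camera_info takes no time and is no camera call.
- r.finish_job(): hands the job in, once; it reports no verdict.
Trained networks look in the newest picture that a camera, given by its name, has taken for a name from the list of things; names that differ only in an ending like _2 or _b are one class to them, and where a whole thing is asked for, a point or a joint stands for the part that bears it (a point fixed in the world has none). Each returns a list of dicts, best first, with "confidence" (0 to 1); they miss things now and then, are a little off and sometimes report something else, mostly with a low value. They report only what shows in the picture. A call takes as long as a camera call. They do not tell look-alikes from the thing itself.
- models.cut_out(camera, label): "pixels" (384x512 bool, what is visible of it) and "xy" ([column, row] in pixels, amid what is visible of it).
The state is a dict: "clock": time; "joint_positions": joint angles; "qvel": joint speeds; "joint_efforts": joint torques, N m; "ee_pos": TCP position; "ee_rot": TCP orientation; "ft_force": force on the tool from outside, world axes, zero at the start; "moment": the same for the moment, N m; "gripper_width": finger opening in mm.
Only numpy, scipy, OpenCV 4.12 (cv2) and the standard library are available. Lean on these libraries where they do the work, as an engineer would, in place of code of your own. Each camera call takes 0.05 s, during which the arm holds its last target.

## Working session

There is one attempt and no reset: what is moved stays moved. The work goes in short steps, Python scripts to look and compute and a tool call to move; the robot and the scene stay as the last step left them, time stands still between calls to the robot, and variables do not carry over. Pictures are saved under pics/ and viewed, and the job is handed in when it is done.

Besides the shell and the picture viewer there is one more tool, called as name([rows], argument=value, ...), one row to a line, values as JSON. step_arm: Moves the arm, as the interface text tells. Its arguments: {"type":"object","properties":{"series":{"type":"array","items":{"type":"object","properties":{"translation":{"type":"array","items":{"type":"number"}},"dr":{"type":"array","items":{"type":"number"}}}}},"gripper":{"type":"number"},"squeeze":{"type":"number"}},"required":["series"]}

```bash
mkdir -p pics
cat > h.py <<'E'
import numpy as np, cv2
from bench import r, grab_frame, camera_info, models
def save(n,im): cv2.imwrite('pics/'+n+'.png',cv2.cvtColor(im,cv2.COLOR_RGB2BGR))
def proj(c,X):
    i=camera_info(c);X=np.atleast_2d(X);p=(np.array(i['R'])@X.T).T+np.array(i['t']);p=(np.array(i['mtx'])@p.T).T;return p[:,:2]/p[:,2:]
def ray(c,uv):
    i=camera_info(c);R=np.array(i['R']);o=-R.T@np.array(i['t']);d=R.T@np.linalg.inv(i['mtx'])@np.array([uv[0],uv[1],1.]);return o,d/np.linalg.norm(d)
def atz(c,uv,z):
    o,d=ray(c,uv);return o+d*(z-o[2])/d[2]
def tri(u1,u2):
    A=[];b=[]
    o1,d1=ray('side',u1);o2,d2=ray('top',u2)
    M=sum(np.eye(3)-np.outer(d,d) for d in(d1,d2));v=sum((np.eye(3)-np.outer(d,d))@o for o,d in((o1,d1),(o2,d2)))
    return np.linalg.solve(M,v)
E
python3 - <<'E'
from h import *
np.set_printoptions(precision=3,suppress=True)
for c in('side','top'):
    save(c+'0',grab_frame(c)); i=camera_info(c); print(c,i['mtx'],-np.array(i['R']).T@np.array(i['t']),np.array(i['R']))
    for l in('lock_red','lock_yellow','stand','bare_branch'):
        for d in models.cut_out(c,l): print(c,l,round(d['confidence'],2),d['xy'],d['pixels'].sum())
s=r.sense();print(s['clock'],s['ee_pos'],s['ee_rot'],s['gripper_width'])
E
```

```text
side [[371.657   0.    259.726]
 [  0.    371.657 192.719]
 [  0.      0.      1.   ]] [  97.777 -623.551  602.205] [[ 0.716 -0.698 -0.019]
 [-0.398 -0.386 -0.832]
 [ 0.574  0.603 -0.554]]
side lock_red 0.78 [360.6, 234.9] 622
side lock_red 0.77 [331.7, 255.7] 686
side lock_red 0.74 [407.3, 266.3] 1896
side lock_red 0.41 [197.2, 176.2] 3616
side lock_yellow 0.64 [245.2, 245.2] 696
side stand 0.84 [193.6, 176.4] 3228
side stand 0.57 [333.6, 258.7] 719
side bare_branch 0.58 [186.6, 156.5] 1901
side bare_branch 0.54 [195.4, 172.2] 3537
top [[485.538   0.    252.777]
 [  0.    485.538 197.809]
 [  0.      0.      1.   ]] [ 384.056  -97.382 1209.153] [[ 0.004 -1.     0.003]
 [-0.979 -0.004 -0.203]
 [ 0.203 -0.002 -0.979]]
top lock_red 0.85 [334.2, 203.2] 345
top lock_red 0.84 [388.0, 173.1] 785
top lock_red 0.75 [331.6, 157.1] 334
top lock_yellow 0.77 [268.9, 244.7] 245
top stand 0.88 [146.4, 206.5] 4405
top bare_branch 0.57 [137.9, 203.7] 2190
0.5 [141.339 583.122 231.237] [ 0.     0.119  0.993 -0.   ] 85.56791070141888
```

View pics/side0.png

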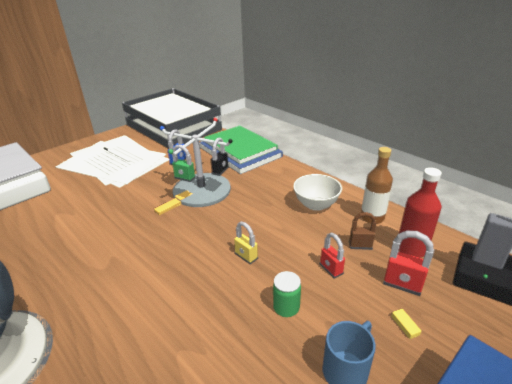

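View pics/top0.png

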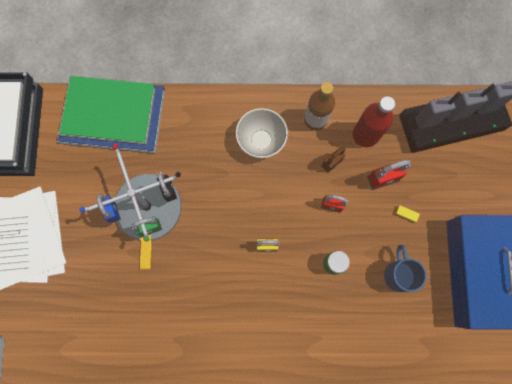

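Run:
```python
import cv2,numpy as np
a=cv2.imread('pics/side0.png')[80:280,120:440];cv2.imwrite('pics/c1.png',cv2.resize(a,(800,500),interpolation=2))
a=cv2.imread('pics/top0.png')[120:280,60:270];b=cv2.imread('pics/top0.png')[120:280,240:450]
cv2.imwrite('pics/c2.png',cv2.resize(a,(787,600),interpolation=2));cv2.imwrite('pics/c3.png',cv2.resize(b,(787,600),interpolation=2))
```

```text
(no output)
```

View pics/c1.png

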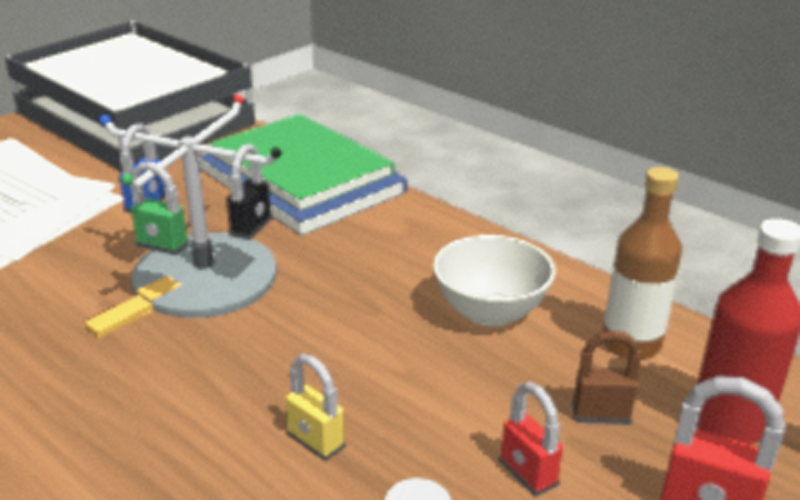

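View pics/c2.png

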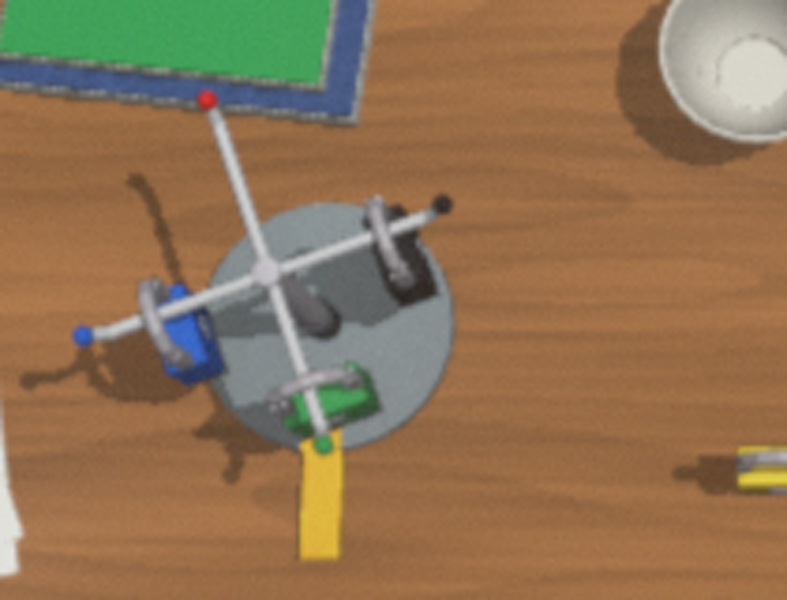

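View pics/c3.png

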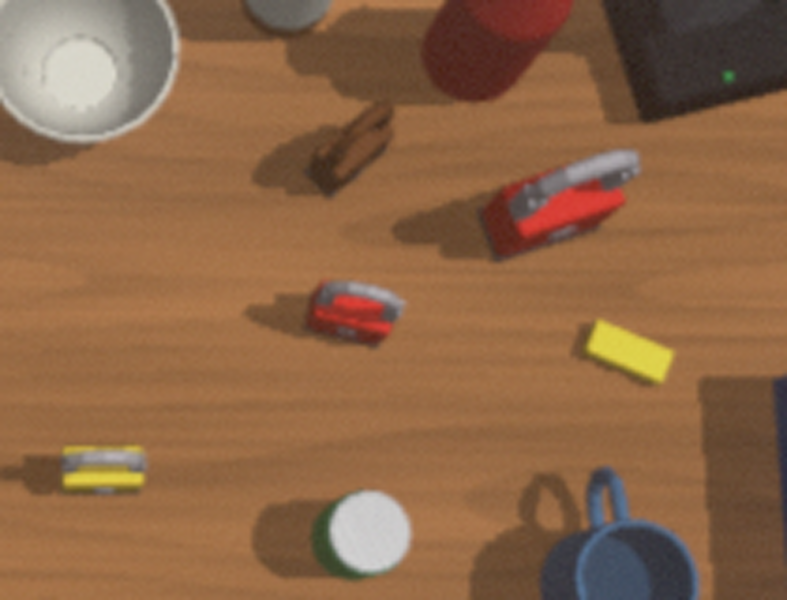

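The tree stands at top (131,192), with its red ball at (115,146) and its green ball at (146,239) over the tongue, whose tip is at (146,268). Red candidates in the top view: small red lock (334,203), big red lock (388,173) and brown lock (331,157). The small red one fits: it is not brown and is the smaller of the two reds. The enlarged crop confirms it.

Run:
```python
from h import *
np.set_printoptions(precision=1,suppress=True)
f=lambda x,y:(60+x/3.7476,120+y/3.75)
g=lambda x,y:(240+x/3.7476,120+y/3.75)
post=atz('top',f(266,270),178);rb=atz('top',f(207,99),182);gb=atz('top',f(323,445),182);bb=atz('top',f(83,336),182);kb=atz('top',f(443,205),182)
print('post',post,'rb',rb,'gb',gb,bb,kb)
tt=atz('top',f(320,557),10);print('tongue tip mid',tt, 'L',atz('top',f(300,558),10),atz('top',f(341,556),10))
print('tongue root', atz('top',f(322,437),18))
print('disc L,R', atz('top',f(207,325),18),atz('top',f(454,325),18),atz('top',f(330,203),18),atz('top',f(330,450),18))
h=lambda x,y:(120+x/2.5,80+y/2.5)
print('post side',tri(h(190,145),f(266,270)),'rb',tri(h(239,99),f(207,99)),'tongue',tri(h(95,327),f(320,557)))
for n,sx,tx in (('red',(360,235),(334,203)),):pass
im=cv2.imread('pics/top0.png')
for l in('lock_red','lock_yellow'):
  for d in models.cut_out('top',l):
    p=d['pixels'].astype(np.uint8);c=cv2.findContours(p,0,2)[0];c=max(c,key=cv2.contourArea);print(l,d['xy'],cv2.minAreaRect(c))
# shackle top & body corners of red : top view crop c3
print('shackle top ends z~85', atz('top',g(325,292),75),atz('top',g(398,302),75),'apex mid z97',atz('top',g(362,291),97))
print('front-bottom edge z0',atz('top',g(309,330),0),atz('top',g(379,345),0))
```

```text
post [609.4 165.3 178. ] rb [711.3 204.7 182. ] gb [507.3 126.5 182. ] [569.3 267.  182. ] [647.7  63.5 182. ]
tongue tip mid [454.6 162.4  10. ] L [453.9 175.4  10. ] [455.3 148.7  10. ]
tongue root [532.2 163.1  18. ]
disc L,R [606.7 243.2  18. ] [607.4  78.9  18. ] [690.8 165.4  18. ] [523.7 157.5  18. ]
post side [612.7 167.  168.3] rb [712.7 204.5 180.7] tongue [457.4 161.7   6.6]
lock_red [334.2, 203.2] ((333.44122314453125, 202.2353057861328), (24.253562927246094, 15.764816284179688), 14.03624439239502)
lock_red [388.0, 173.1] ((389.2902526855469, 173.28782653808594), (19.803977966308594, 45.97881317138672), 69.775146484375)
lock_red [331.6, 157.1] ((333.50006103515625, 158.50001525878906), (12.727920532226562, 28.284271240234375), 45.0)
lock_yellow [268.9, 244.7] ((266.5, 244.5), (11.0, 21.0), 90.0)
shackle top ends z~85 [ 619.7 -276.    75. ] [ 613.4 -322.3   75. ] apex mid z97 [ 615.9 -295.7   97. ]
front-bottom edge z0 [ 609.  -276.3    0. ] [ 598.9 -323.3    0. ]
```

step_arm([
  {"dr":[0,0,-0.119],"translation":[0,0,0]},
  {"dr":[0,0,-0.119],"translation":[0,0,0]},
  {"translation":[-0.032,-0.026,0]},
  {"translation":[-0.032,-0.026,0]},
  {"translation":[-0.032,-0.026,0]},
  {"translation":[-0.032,-0.026,0]},
  {"translation":[-0.032,-0.026,0]},
  {"translation":[-0.032,-0.026,0]},
  {"translation":[-0.032,-0.026,0]},
  {"translation":[-0.032,-0.026,0]},
  {"translation":[-0.032,-0.026,0]},
  {"translation":[-0.032,-0.026,0]},
  {"translation":[-0.032,-0.026,0]},
  {"translation":[-0.032,-0.026,0]},
], gripper=-1)

```text
schema error: expected keys translation, dr
```

```bash
cat > fit.py <<'E'
from h import *
from scipy.optimize import minimize
def pts(x,y,yaw,z=0):
    P=[]
    Y,Z,X=np.meshgrid(np.linspace(-26,26,27),np.linspace(0,48,25),np.linspace(-13,13,14))
    P.append(np.c_[X.ravel(),Y.ravel(),Z.ravel()])
    for rr in np.linspace(17,26,6):
        a=np.linspace(0,np.pi,40)
        for dx in np.linspace(-4.5,4.5,5):
            P.append(np.c_[a*0+dx,rr*np.cos(a),73+rr*np.sin(a)])
            zz=np.linspace(48,73,14)
            for s in(-1,1):P.append(np.c_[zz*0+dx,zz*0+s*rr,zz])
    P=np.vstack(P);c,s=np.cos(yaw),np.sin(yaw)
    return np.c_[x+c*P[:,0]-s*P[:,1],y+s*P[:,0]+c*P[:,1],z+P[:,2]]
def sil(cam,p,S=3):
    uv=proj(cam,pts(*p));m=np.zeros((384*S,512*S),np.uint8)
    q=((uv+.5)*S).astype(int);q=q[(q[:,0]>0)&(q[:,1]>0)&(q[:,0]<512*S-1)&(q[:,1]<384*S-1)]
    m[q[:,1],q[:,0]]=1
    m=cv2.morphologyEx(m,cv2.MORPH_CLOSE,np.ones((5,5),np.uint8))
    return cv2.resize(m.astype(np.float32),(512,384),interpolation=cv2.INTER_AREA)
E
python3 - <<'E'
from fit import *
s=r.sense();print(s['clock'],s['ee_pos'],s['ee_rot'],s['joint_positions'],s['gripper_width'])
M={}
grab_frame('top');grab_frame('side')
for c,xy in(('top',(334,203)),('side',(332,256))):
    D=models.cut_out(c,'lock_red');D=[d for d in D if np.hypot(*(np.array(d['xy'])-xy))<12]
    M[c]=D[0]['pixels'].astype(np.float32) if D else None;print(c,len(D))
def cost(p,cs):
    t=0
    for c in cs:
        a=sil(c,p);t+=1-np.minimum(a,M[c]).sum()/np.maximum(a,M[c]).sum()
    return t
for cs in (('top','side'),('top',),('side',)):
    best=min((minimize(cost,(616,-302,y0),args=(cs,),method='Nelder-Mead',options=dict(initial_simplex=[(616,-302,y0),(622,-302,y0),(616,-296,y0),(616,-302,y0+.15)],maxiter=90)) for y0 in(-.1,-.25)),key=lambda o:o.fun)
    print(cs,best.x,best.fun)
E
```

```text
0.6 [141.33602111 583.13820031 231.28011507] [-1.42789916e-05  1.18599995e-01  9.92942114e-01  1.16515563e-05] [ 1.27629702e+00  9.10976489e-02  1.23069382e+00  3.32144430e-05
  1.81978323e+00 -5.67315115e-02] 85.6201678690542
top 1
side 1
('top', 'side') [ 6.17681754e+02 -2.99828141e+02 -2.62886129e-01] 0.25890642404556274
('top',) [ 6.17139359e+02 -2.98849303e+02 -1.95578672e-01] 0.12880152463912964
('side',) [ 6.18643602e+02 -2.99448737e+02 -2.59612250e-01] 0.12018519639968872
```

step_arm([
  {"dr":[0,0,-0.119],"translation":[0,0,0]},
  {"dr":[0,0,-0.119],"translation":[0,0,0]},
  {"translation":[-0.032,-0.026,0],"dr":[0,0,0]},
  {"translation":[-0.032,-0.026,0],"dr":[0,0,0]},
  {"translation":[-0.032,-0.026,0],"dr":[0,0,0]},
  {"translation":[-0.032,-0.026,0],"dr":[0,0,0]},
  {"translation":[-0.032,-0.026,0],"dr":[0,0,0]},
  {"translation":[-0.032,-0.026,0],"dr":[0,0,0]},
  {"translation":[-0.032,-0.026,0],"dr":[0,0,0]},
  {"translation":[-0.032,-0.026,0],"dr":[0,0,0]},
  {"translation":[-0.032,-0.026,0],"dr":[0,0,0]},
  {"translation":[-0.032,-0.026,0],"dr":[0,0,0]},
  {"translation":[-0.032,-0.026,0],"dr":[0,0,0]},
  {"translation":[-0.032,-0.026,0],"dr":[0,0,0]},
], gripper=-1)

```text
clock: 1.97
ee_pos: [530.6, 276.3, 230.2]
ee_rot: [0.0, -0.015, 1.0, 0.002]
ft_force: [0.5, 0.9, -0.9]
gripper_width: -0.5
```

step_arm([
  {"translation":[-0.023,-0.021,0],"dr":[0,0,0.03]},
  {"translation":[-0.023,-0.021,0],"dr":[0,0,0]},
  {"translation":[-0.023,-0.021,0],"dr":[0,0,0]},
  {"translation":[-0.023,-0.021,0],"dr":[0,0,0]},
  {"translation":[-0.023,-0.021,0],"dr":[0,0,0]},
  {"translation":[-0.023,-0.021,0],"dr":[0,0,0]},
  {"translation":[0,0,0],"dr":[0,0,0]},
])

```text
clock: 2.55
ee_pos: [679.7, 135.6, 227.1]
ee_rot: [-0.0, 0.006, 1.0, 0.001]
ft_force: [0.5, -0.4, 0.0]
gripper_width: 0.1
```

step_arm([
  {"translation":[0.008,0.008,0.012],"dr":[0,0,0]},
  {"translation":[0,0,0.02],"dr":[0,0,0]},
  {"translation":[0,0,0.02],"dr":[0,0,0]},
  {"translation":[0,0,0.015],"dr":[0,0,0]},
  {"translation":[0,0,0.006],"dr":[0,0,0]},
  {"translation":[0,0,0],"dr":[0,0,0]},
])

```text
clock: 3.05
ee_pos: [673.3, 141.5, 150.9]
ee_rot: [0.0, 0.008, 1.0, 0.001]
ft_force: [-0.1, 1.0, -0.2]
gripper_width: 0.0
```

Run:
```python
from h import *
a=grab_frame('top')[120:280,60:270];save('p1',cv2.resize(a,(787,600)))
```

```text
(no output)
```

View pics/p1.png

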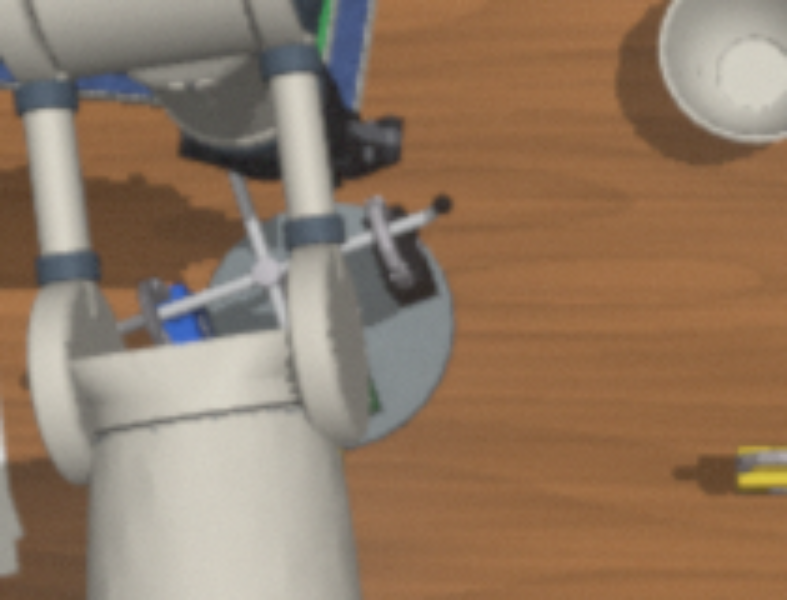

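step_arm([
  {"translation":[0.005,0.012,0],"dr":[0,0,0]},
  {"translation":[-0.001,0.0104,0],"dr":[0,0,0]},
  {"translation":[0.001,0.0104,0],"dr":[0,0,0]},
  {"translation":[0.0027,0.0101,0],"dr":[0,0,0]},
  {"translation":[0.0044,0.0095,0],"dr":[0,0,0]},
  {"translation":[0.006,0.0086,0],"dr":[0,0,0]},
  {"translation":[0.0074,0.0074,0],"dr":[0,0,0]},
  {"translation":[0,0,0],"dr":[0,0,0]},
])

```text
clock: 3.77
ee_pos: [648.8, 216.5, 157.8]
ee_rot: [0.005, 0.009, 1.0, -0.001]
ft_force: [1.3, 0.7, 0.5]
gripper_width: -0.1
```

Run:
```python
from h import *
print(r.sense()['ft_force'],r.sense()['ee_pos'])
a=grab_frame('top')[120:280,60:270];save('p2',cv2.resize(a,(787,600)))
a=grab_frame('side')[80:230,100:300];save('p2s',cv2.resize(a,(800,600)))
```

```text
[1.32491152 0.71144934 0.50428506] [648.79073493 216.51567366 157.76719157]
```

View pics/p2.png

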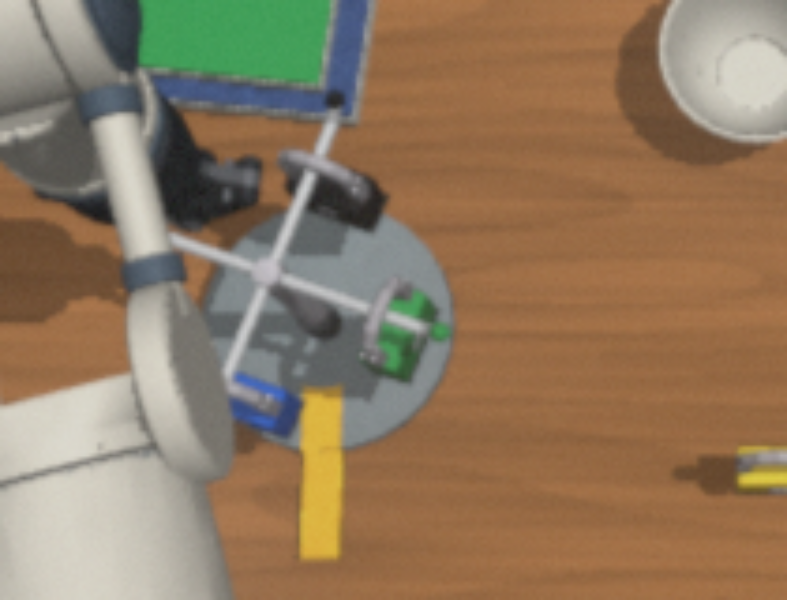

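View pics/p2s.png

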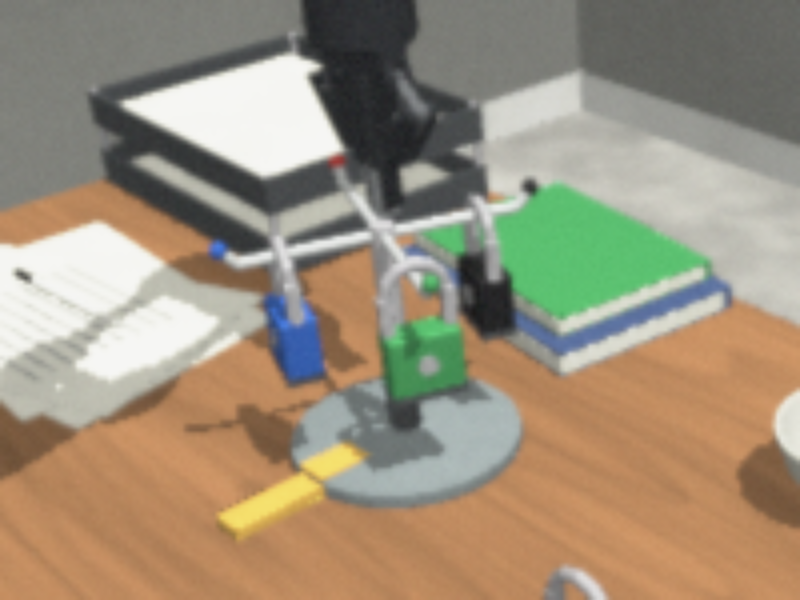

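step_arm([
  {"translation":[0.004,0,0.008],"dr":[0,0,0]},
  {"translation":[0.009,0.003,0.002],"dr":[0,0,0]},
  {"translation":[0.0098,0.003,0.001],"dr":[0,0,0]},
  {"translation":[0.0104,0.001,0.001],"dr":[0,0,0]},
  {"translation":[0.0106,-0.001,0.001],"dr":[0,0,0]},
  {"translation":[0.0105,-0.003,0.001],"dr":[0,0,0]},
  {"translation":[0.01,-0.004,0.001],"dr":[0,0,0]},
  {"translation":[0,0,0],"dr":[0,0,0]},
])

```text
clock: 4.53
ee_pos: [592.5, 214.3, 149.5]
ee_rot: [0.019, 0.012, 1.0, 0.002]
ft_force: [-0.5, 0.8, 0.1]
gripper_width: 0.0
```

step_arm([
  {"translation":[0.008,0.001,0],"dr":[0.004,0.038,-0.024]},
  {"translation":[0.009,-0.001,0],"dr":[0,0,0]},
  {"translation":[0.008,-0.005,0],"dr":[0,0,0]},
  {"translation":[0.006,-0.007,0],"dr":[0,0,0]},
  {"translation":[0,0,0],"dr":[0,0,0]},
])

```text
clock: 4.95
ee_pos: [563.7, 202.9, 151.6]
ee_rot: [0.004, -0.001, 1.0, 0.003]
ft_force: [-1.0, 0.3, -0.3]
gripper_width: -0.1
```

Run:
```python
from h import *
a=grab_frame('top')[120:280,60:270];save('p3',cv2.resize(a,(787,600)))
```

```text
(no output)
```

View pics/p3.png

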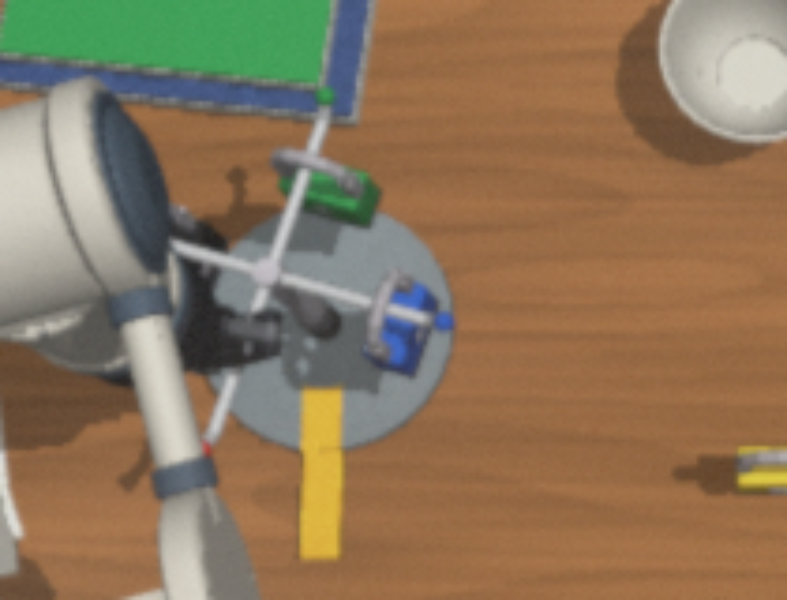

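step_arm([
  {"translation":[0.004,-0.007,0],"dr":[0,0,0]},
  {"translation":[0.003,-0.007,0],"dr":[0,0,0]},
  {"translation":[0.001,-0.005,0],"dr":[0,0,0]},
  {"translation":[0,0,0],"dr":[0,0,0]},
])

```text
clock: 5.33
ee_pos: [555.9, 183.7, 151.3]
ee_rot: [0.004, -0.001, 1.0, 0.005]
ft_force: [0.1, -0.2, -0.9]
gripper_width: -0.2
```

Run:
```python
from h import *
a=grab_frame('top')[120:280,60:270];save('p4',cv2.resize(a,(787,600)))
```

```text
(no output)
```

View pics/p4.png

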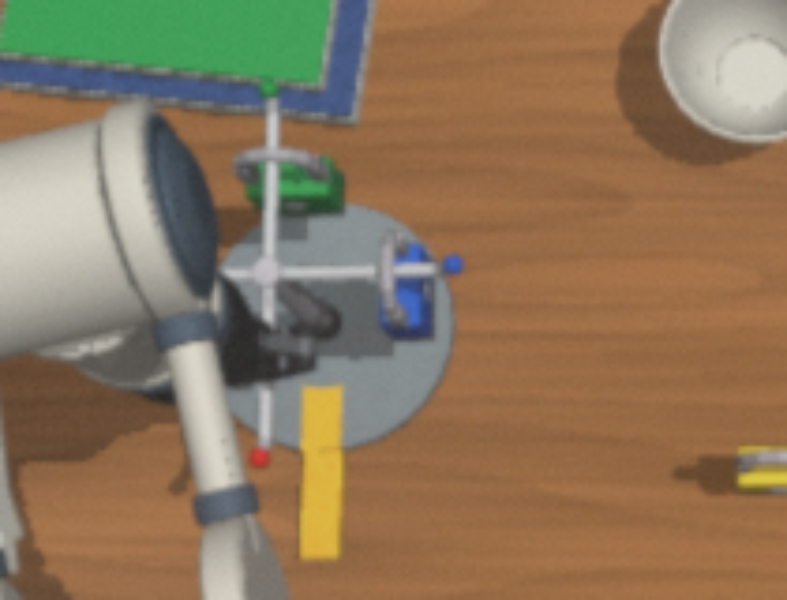

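step_arm([
  {"translation":[0,0.014,0],"dr":[0,0,0]},
  {"translation":[0,0.002,-0.03],"dr":[0,0,0]},
  {"translation":[0,0,-0.035],"dr":[0,0,0]},
  {"translation":[0,0,-0.03],"dr":[0,0,0]},
  {"translation":[-0.004,-0.034,0],"dr":[0,0,0]},
  {"translation":[-0.004,-0.034,0],"dr":[0,0,0]},
  {"translation":[-0.004,-0.034,0],"dr":[0,0,0]},
  {"translation":[-0.004,-0.034,0],"dr":[0,0,0]},
  {"translation":[-0.004,-0.034,0],"dr":[0,0,0]},
  {"translation":[-0.004,-0.034,0],"dr":[0,0,0]},
  {"translation":[-0.004,-0.034,0],"dr":[0,0,0]},
  {"translation":[-0.004,-0.034,0],"dr":[0,0,0]},
  {"translation":[-0.004,-0.034,0],"dr":[0,0,0]},
  {"translation":[-0.004,-0.034,0],"dr":[0,0,0]},
  {"translation":[-0.004,-0.034,0],"dr":[0,0,0]},
  {"translation":[0,0,0],"dr":[0,0,0]},
])

```text
clock: 6.72
ee_pos: [603.3, -173.7, 240.6]
ee_rot: [-0.005, -0.007, 1.0, 0.005]
ft_force: [1.4, 0.2, 0.6]
gripper_width: -0.1
```

Run:
```python
from h import *
np.set_printoptions(precision=1,suppress=True)
im=grab_frame('top');save('p5',cv2.resize(im[120:280,60:270],(787,600)));save('p5f',im)
```

```text
(no output)
```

View pics/p5.png

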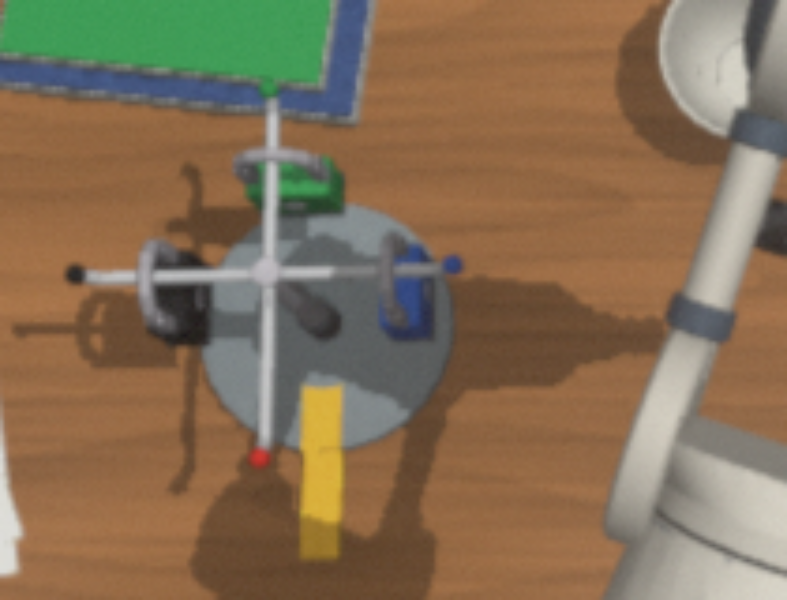

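View pics/p5f.png

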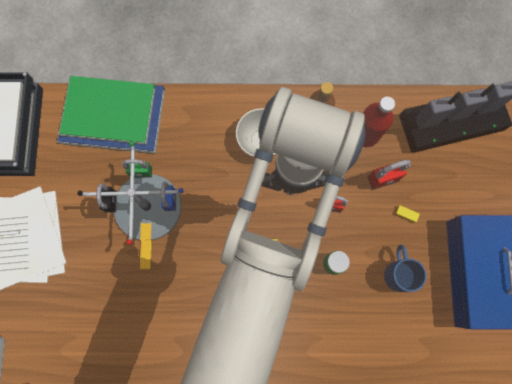

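step_arm([
  {"translation":[-0.003,-0.028,0],"dr":[0,0,0]},
  {"translation":[-0.003,-0.03,0],"dr":[0,0,0]},
  {"translation":[-0.003,-0.03,0],"dr":[0,0,0]},
  {"translation":[-0.003,-0.024,0],"dr":[0,0,0]},
  {"translation":[0,0,0],"dr":[0,0,0.11]},
  {"translation":[0,0,0],"dr":[0,0,0.11]},
  {"translation":[0,0,0],"dr":[0,0,0]},
  {"translation":[0,0,0],"dr":[0,0,0]},
], gripper=1)

```text
clock: 7.43
ee_pos: [622.7, -274.3, 236.3]
ee_rot: [-0.008, 0.1, 0.995, 0.009]
ft_force: [0.1, 0.9, 0.6]
gripper_width: 85.4
```

Run:
```python
from h import *
from scipy.spatial.transform import Rotation as Ro
np.set_printoptions(precision=3,suppress=True)
s=r.sense();q=s['ee_rot'];R=Ro.from_quat(np.r_[q[1:],q[0]]).as_matrix()
print(s['ee_pos'],q);print(R);print('yaw y',np.arctan2(R[1,1],R[0,1]),'want 1.34')
print('tool delta',R.T@(np.array([617.5,-299.7,36])-s['ee_pos']))
f=lambda x,y:(60+x/3.7476,120+y/3.75)
rb=atz('top',f(260,457),182);gb=atz('top',f(269,88),182);p=atz('top',f(266,270),178);print(rb,gb,p)
```

```text
[ 622.694 -274.289  236.278] [-0.008  0.1    0.995  0.009]
[[-0.98   0.199 -0.015]
 [ 0.198  0.98   0.019]
 [ 0.018  0.016 -1.   ]]
yaw y 1.3708428938010595 want 1.34
tool delta [ -3.584 -29.168 199.801]
[500.32  161.741 182.   ] [718.288 168.536 182.   ] [609.366 165.302 178.   ]
```

step_arm([
  {"translation":[-0.003,-0.015,0],"dr":[0.016,-0.018,0.03]},
  {"translation":[0,-0.013,0.03],"dr":[0,0,0]},
  {"translation":[0,0,0.035],"dr":[0,0,0]},
  {"translation":[0,0,0.035],"dr":[0,0,0]},
  {"translation":[0,0,0],"dr":[0,0,0]},
  {"translation":[0,0,0],"dr":[0,0,0]},
])

```text
clock: 7.93
ee_pos: [622.8, -301.7, 137.9]
ee_rot: [0.006, 0.108, 0.994, -0.004]
ft_force: [0.8, -1.0, 2.0]
gripper_width: 85.5
```

```bash
cat > st.py <<'E'
from h import *
from scipy.spatial.transform import Rotation as Ro
import sys
np.set_printoptions(precision=3,suppress=True)
s=r.sense();q=s['ee_rot'];R=Ro.from_quat(np.r_[q[1:],q[0]]).as_matrix()
T=np.array([float(v) for v in sys.argv[1:4]]);yaw=float(sys.argv[4])
y=np.array([np.cos(yaw),np.sin(yaw),0]);z=np.array([0,0,-1.]);D=np.c_[np.cross(y,z),y,z]
print(s['clock'],s['ee_pos'],s['ft_force'],s['gripper_width'],'tool delta',R.T@(T-s['ee_pos']),'dr',Ro.from_matrix(R.T@D).as_rotvec())
E
python3 st.py 617.5 -299.7 36 1.34
python3 - <<'E'
from h import *
im=grab_frame('side');save('p6',cv2.resize(im[150:310,250:470],(800,582)))
E
```

```text
7.9333 [ 622.813 -301.687  137.884] [ 0.806 -1.008  1.995] 85.52964013075365 tool delta [  6.842   1.538 101.801] dr [-0.007  0.012  0.014]
```

View pics/p6.png

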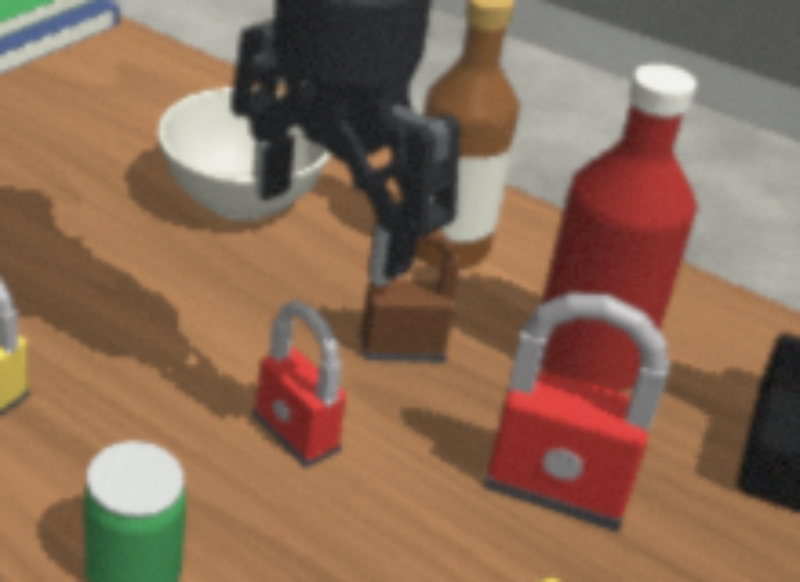

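step_arm([
  {"translation":[0.0068,0.0015,0.01],"dr":[-0.007,0.012,0.014]},
  {"translation":[0,0,0.02],"dr":[0,0,0]},
  {"translation":[0,0,0.025],"dr":[0,0,0]},
  {"translation":[0,0,0.02],"dr":[0,0,0]},
  {"translation":[0,0,0.014],"dr":[0,0,0]},
  {"translation":[0,0,0],"dr":[0,0,0]},
  {"translation":[0,0,0],"dr":[0,0,0]},
])

```text
clock: 8.57
ee_pos: [622.2, -301.1, 61.9]
ee_rot: [0.01, 0.116, 0.993, -0.004]
ft_force: [0.1, -0.3, 1.0]
gripper_width: 85.4
```

```bash
python3 st.py 617.5 -299.7 36 1.34
python3 - <<'E'
from h import *
im=grab_frame('side');save('p7',cv2.resize(im[150:310,250:470],(800,582)))
E
```

```text
8.5667 [ 622.184 -301.067   61.944] [ 0.057 -0.32   0.962] 85.35771247118358 tool delta [ 5.387  0.394 25.84 ] dr [-0.005  0.02  -0.001]
```

View pics/p7.png

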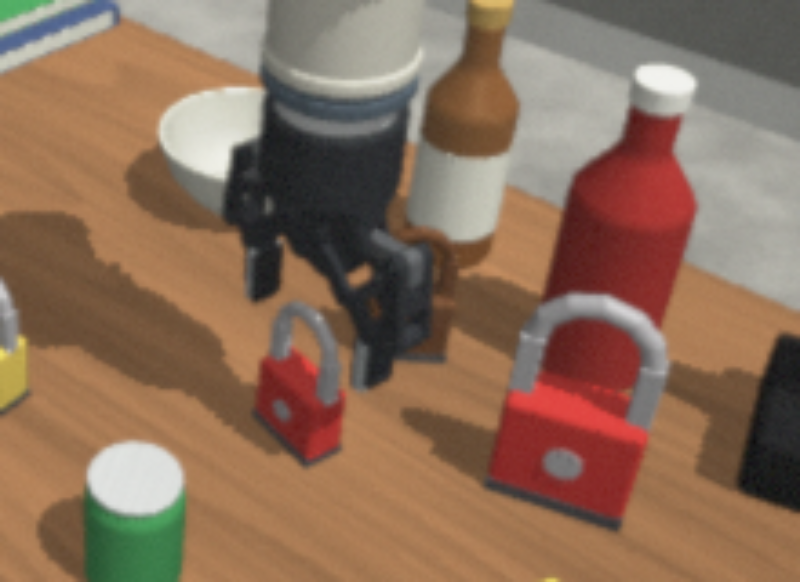

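step_arm([
  {"translation":[0.0054,0.0005,0],"dr":[-0.005,0.02,0]},
  {"translation":[0,0,0],"dr":[0,0,0]},
  {"translation":[0,0,0.012],"dr":[0,0,0]},
  {"translation":[0,0,0.012],"dr":[0,0,0]},
  {"translation":[0,0,0],"dr":[0,0,0]},
  {"translation":[0,0,0],"dr":[0,0,0]},
])

```text
clock: 9.12
ee_pos: [619.2, -300.7, 42.5]
ee_rot: [0.003, 0.116, 0.993, -0.002]
ft_force: [0.8, 0.2, 0.4]
gripper_width: 85.6
```

```bash
python3 st.py 617.5 -299.7 36 1.34
python3 - <<'E'
from h import *
im=grab_frame('side');save('p8',cv2.resize(im[180:290,280:420],(800,629))[:600])
print(proj('side',[622,-301,75]))
E
```

```text
9.1167 [ 619.25  -300.709   42.517] [0.763 0.172 0.401] 85.59449162457899 tool delta [1.981 0.596 6.501] dr [-0.002  0.007 -0.001]
[[335.25980404 242.56005895]]
```

View pics/p8.png

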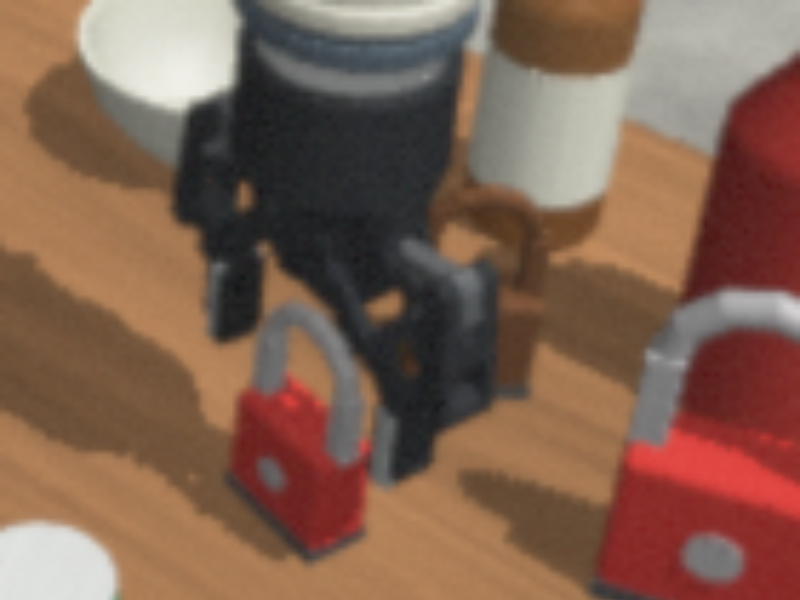

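step_arm([
  {"translation":[0.002,0.0005,0.0065],"dr":[0,0.007,0]},
  {"translation":[0,0,0],"dr":[0,0,0]},
  {"translation":[0,0,0],"dr":[0,0,0]},
])

```text
clock: 9.42
ee_pos: [616.9, -299.5, 34.7]
ee_rot: [-0.001, 0.116, 0.993, -0.001]
ft_force: [-0.1, 0.2, 0.1]
gripper_width: 85.5
```

step_arm([
  {"translation":[0,0,0],"dr":[0,0,0]},
  {"translation":[0,0,0],"dr":[0,0,0]},
  {"translation":[0,0,0],"dr":[0,0,0]},
  {"translation":[0,0,0],"dr":[0,0,0]},
  {"translation":[0,0,0],"dr":[0,0,0]},
  {"translation":[0,0,0],"dr":[0,0,0]},
  {"translation":[0,0,0],"dr":[0,0,0]},
  {"translation":[0,0,0],"dr":[0,0,0]},
], gripper=-1, squeeze=60)

```text
clock: 10.08
ee_pos: [617.0, -299.3, 34.9]
ee_rot: [-0.001, 0.116, 0.993, -0.001]
ft_force: [-0.2, 0.6, -0.7]
gripper_width: 51.4
```

```bash
python3 st.py 617.5 -299.7 36 1.34
python3 - <<'E'
from h import *
im=grab_frame('side');save('p9',cv2.resize(im[180:290,280:420],(800,629))[:600])
E
```

```text
10.0833 [ 617.036 -299.328   34.898] [-0.238  0.603 -0.674] 51.41551219380168 tool delta [-0.535 -0.257 -1.102] dr [-0.002 -0.002 -0.001]
```

View pics/p9.png

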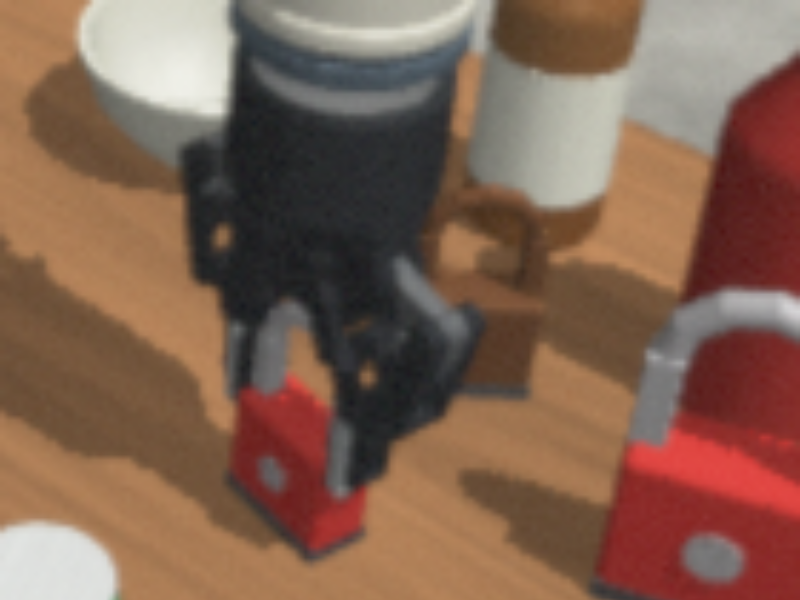

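step_arm([
  {"translation":[0,0,-0.01],"dr":[0,0,0]},
  {"translation":[0,0,-0.02],"dr":[0,0,0]},
  {"translation":[0,0,-0.03],"dr":[0,0,0]},
  {"translation":[0,0,-0.03],"dr":[0,0,0]},
  {"translation":[0,0,-0.03],"dr":[0,0,0]},
  {"translation":[0,0,-0.02],"dr":[0,0,0]},
  {"translation":[0,0,0],"dr":[0,0,-0.11]},
  {"translation":[0,0,0],"dr":[0,0,-0.11]},
  {"translation":[0,0,0],"dr":[0,0,0]},
  {"translation":[0,0,0],"dr":[0,0,0]},
])

```text
clock: 10.97
ee_pos: [613.9, -297.7, 178.5]
ee_rot: [-0.007, 0.003, 1.0, 0.002]
ft_force: [-1.1, 0.3, -3.2]
gripper_width: 50.9
```

```bash
python3 st.py 455 162 175 1.59
```

```text
10.9667 [ 613.914 -297.687  178.505] [-1.078  0.334 -3.207] 50.940677379443166 tool delta [161.8   458.623   8.008] dr [ 0.005 -0.014 -0.026]
```

step_arm([
  {"translation":[0.008,0.02,0],"dr":[0.005,-0.014,-0.026]},
  {"translation":[0.011,0.03,0],"dr":[0,0,0]},
  {"translation":[0.011,0.032,0],"dr":[0,0,0]},
  {"translation":[0.011,0.032,0],"dr":[0,0,0]},
  {"translation":[0.011,0.032,0],"dr":[0,0,0]},
  {"translation":[0.011,0.032,0],"dr":[0,0,0]},
  {"translation":[0.011,0.032,0],"dr":[0,0,0]},
  {"translation":[0.011,0.032,0],"dr":[0,0,0]},
  {"translation":[0.011,0.032,0],"dr":[0,0,0]},
  {"translation":[0.011,0.032,0],"dr":[0,0,0]},
  {"translation":[0.011,0.025,0],"dr":[0,0,0]},
  {"translation":[0.011,0.015,0],"dr":[0,0,0]},
  {"translation":[0,0,0],"dr":[0,0,0]},
  {"translation":[0,0,0],"dr":[0,0,0]},
])

```text
clock: 12.13
ee_pos: [471.7, 63.0, 166.9]
ee_rot: [-0.011, 0.015, 1.0, 0.003]
ft_force: [0.6, 0.5, -3.8]
gripper_width: 51.3
```

```bash
python3 st.py 455 161 143 1.59
```

```text
12.1333 [471.673  62.994 166.881] [ 0.575  0.472 -3.793] 51.33515742641604 tool delta [19.138 97.326 24.795] dr [ 0.006 -0.022 -0.05 ]
```

step_arm([
  {"translation":[0.009,0.012,0.004],"dr":[0.006,-0.022,-0.05]},
  {"translation":[0.007,0.022,0.004],"dr":[0,0,0]},
  {"translation":[0.003,0.022,0.004],"dr":[0,0,0]},
  {"translation":[0,0.02,0.004],"dr":[0,0,0]},
  {"translation":[0,0.012,0.004],"dr":[0,0,0]},
  {"translation":[0,0,0],"dr":[0,0,0]},
  {"translation":[0,0,0],"dr":[0,0,0]},
])

```text
clock: 12.72
ee_pos: [452.3, 148.8, 143.9]
ee_rot: [-0.001, -0.0, 1.0, -0.002]
ft_force: [-0.7, -0.4, -2.7]
gripper_width: 51.0
```

```bash
python3 st.py 455 161 143 1.59
python3 - <<'E'
from h import *
im=grab_frame('side');save('q1',cv2.resize(im[90:240,110:310],(800,600)))
im=grab_frame('top');save('q1t',cv2.resize(im[120:280,60:270],(787,600)))
E
```

```text
12.7167 [452.341 148.843 143.943] [-0.652 -0.44  -2.658] 51.00647929316202 tool delta [-2.671 12.159  0.881] dr [-0.005 -0.002 -0.018]
```

View pics/q1.png

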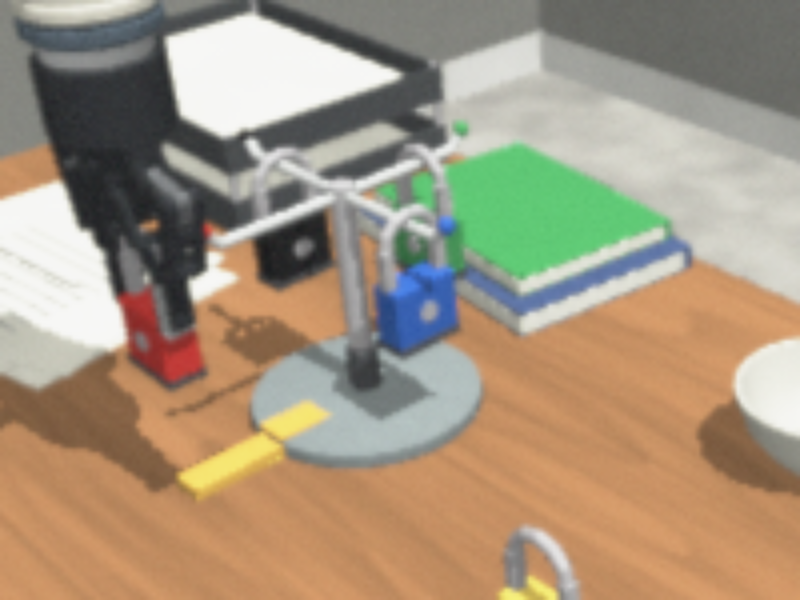

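View pics/q1t.png

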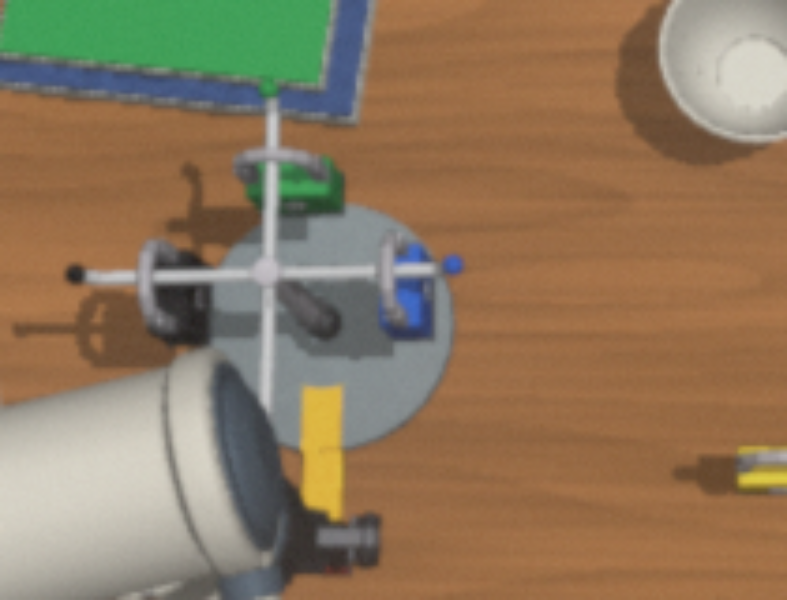

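step_arm([
  {"translation":[-0.0025,0.0125,0],"dr":[-0.005,-0.002,-0.018]},
  {"translation":[0,0,0],"dr":[0,0,0]},
  {"translation":[0,0,0],"dr":[0,0,0]},
])

```text
clock: 13.07
ee_pos: [456.2, 159.5, 144.6]
ee_rot: [0.001, -0.007, 1.0, 0.0]
ft_force: [0.1, -0.6, -3.0]
gripper_width: 51.1
```

```bash
python3 st.py 500 162 143 1.59
python3 - <<'E'
from h import *
print(atz('side',(110+207/4,90+230/4),182),atz('side',(110+346/4,90+188/4),174))
im=grab_frame('side');save('q2',cv2.resize(im[110:200,120:240],(800,600)))
E
```

```text
13.0667 [456.214 159.485 144.585] [ 0.074 -0.557 -2.973] 51.14552292013785 tool delta [-43.817   1.861   1.641] dr [ 0.     0.001 -0.004]
[504.52355115 159.22808418 182.        ] [611.98041466 160.17938987 174.        ]
```

View pics/q2.png

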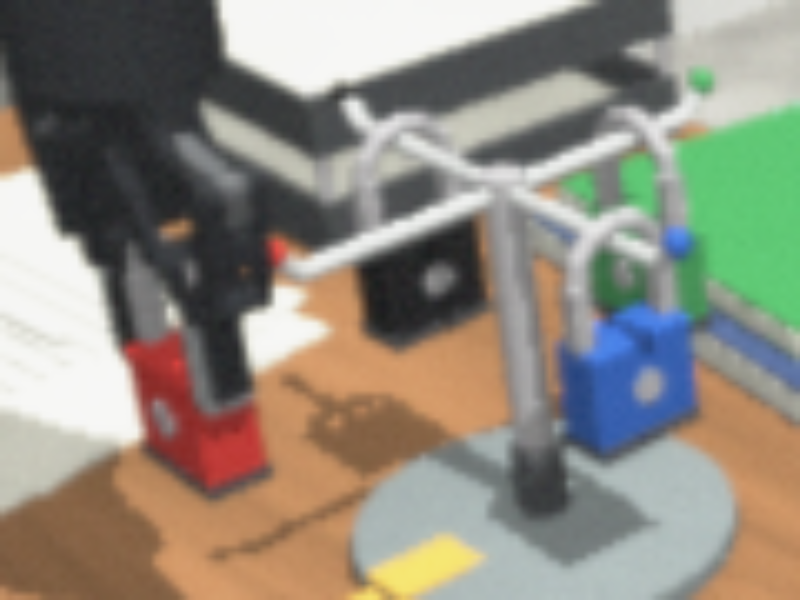

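step_arm([
  {"translation":[-0.008,0.0015,0.001],"dr":[0,0,0]},
  {"translation":[-0.01,0,0],"dr":[0,0,0]},
  {"translation":[-0.01,0,0],"dr":[0,0,0]},
  {"translation":[-0.01,0,0],"dr":[0,0,0]},
  {"translation":[0,0,0],"dr":[0,0,0]},
  {"translation":[0,0,0],"dr":[0,0,0]},
])

```text
clock: 13.62
ee_pos: [498.3, 160.8, 143.9]
ee_rot: [0.002, -0.006, 1.0, 0.0]
ft_force: [-0.5, 0.7, -3.4]
gripper_width: 51.2
```

```bash
python3 st.py 541 162 143 1.59
python3 - <<'E'
from h import *
im=grab_frame('side');save('q3',cv2.resize(im[110:200,120:240],(800,600)))
E
```

```text
13.6167 [498.336 160.831 143.917] [-0.496  0.735 -3.367] 51.23475031750412 tool delta [-42.672   0.616   1.069] dr [ 0.001  0.004 -0.006]
```

View pics/q3.png

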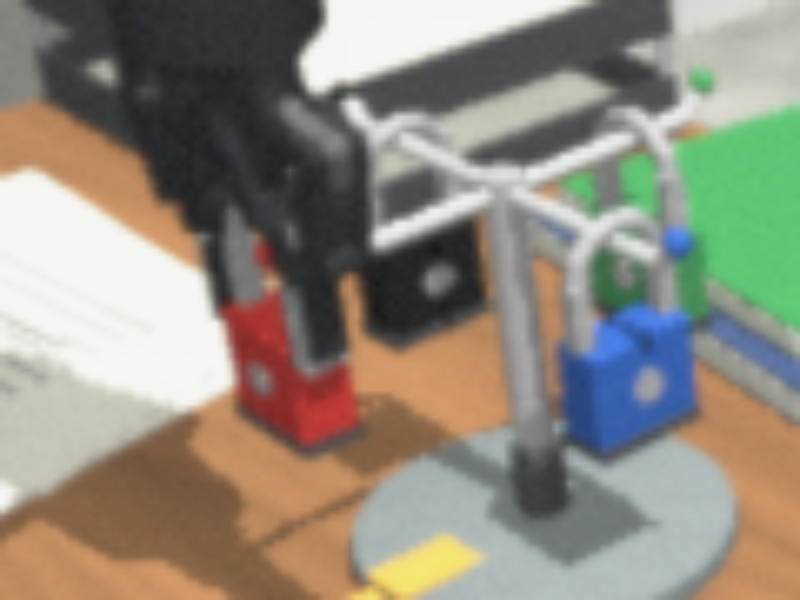

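The red ball shows inside the shackle opening at crop (265,255), and the force is only the lock's weight. I keep sliding in.

step_arm([
  {"translation":[-0.008,0.001,0],"dr":[0,0,0]},
  {"translation":[-0.01,0,0],"dr":[0,0,0]},
  {"translation":[-0.01,0,0],"dr":[0,0,0]},
  {"translation":[-0.01,0,0],"dr":[0,0,0]},
  {"translation":[0,0,0],"dr":[0,0,0]},
  {"translation":[0,0,0],"dr":[0,0,0]},
])

```text
clock: 14.17
ee_pos: [539.6, 162.6, 144.1]
ee_rot: [0.002, -0.007, 1.0, 0.0]
ft_force: [0.5, 0.0, -3.7]
gripper_width: 51.0
```

```bash
python3 st.py 543 162 119 1.59
python3 - <<'E'
from h import *
im=grab_frame('side');save('q4',cv2.resize(im[110:200,120:240],(800,600)))
im=grab_frame('top');save('q4t',cv2.resize(im[120:280,60:270],(787,600)))
E
```

```text
14.1667 [539.59  162.566 144.054] [ 0.495  0.002 -3.747] 51.0179277426191 tool delta [-3.284 -0.629 25.069] dr [ 0.001  0.005 -0.006]
```

View pics/q4.png

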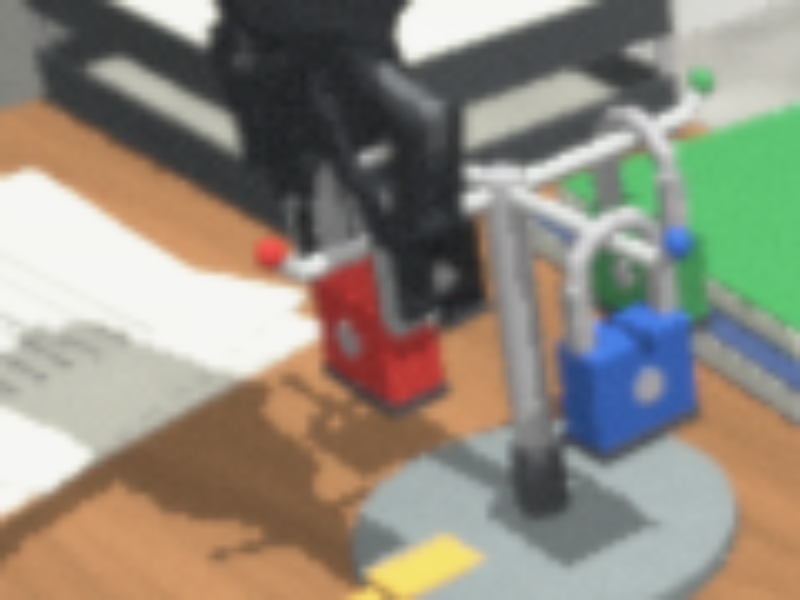

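View pics/q4t.png

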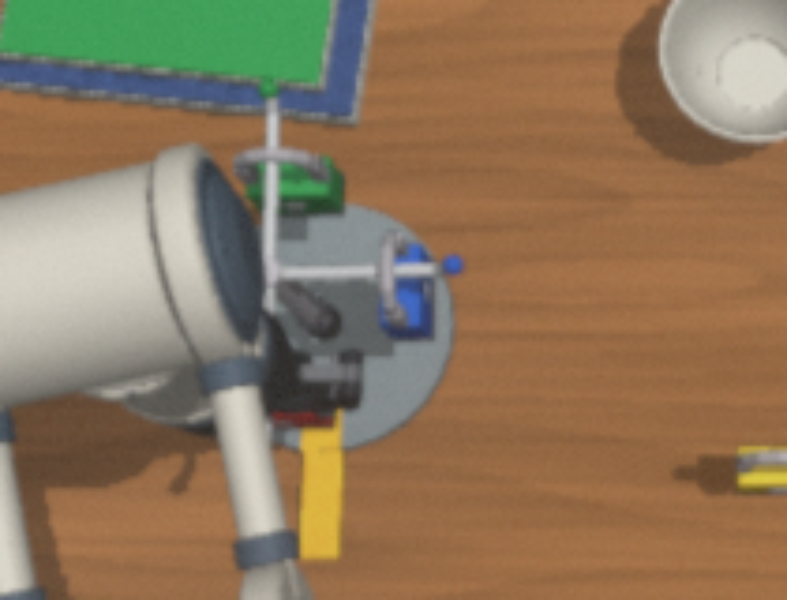

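step_arm([
  {"translation":[-0.005,0,0.005],"dr":[0,0,0]},
  {"translation":[0,0,0.006],"dr":[0,0,0]},
  {"translation":[0,0,0.005],"dr":[0,0,0]},
  {"translation":[0,0,0.003],"dr":[0,0,0]},
  {"translation":[0,0,0],"dr":[0,0,0]},
  {"translation":[0,0,0],"dr":[0,0,0]},
])

```text
clock: 14.77
ee_pos: [543.3, 162.7, 122.4]
ee_rot: [0.002, -0.007, 1.0, 0.0]
ft_force: [-0.1, 0.1, -3.5]
gripper_width: 51.2
```

```bash
python3 st.py 543 163 119 1.59
```

```text
14.7667 [543.291 162.748 122.358] [-0.103  0.052 -3.494] 51.20778103190236 tool delta [0.299 0.255 3.357] dr [ 0.     0.003 -0.005]
```

step_arm([
  {"translation":[0,0,0.0015],"dr":[0,0,0]},
  {"translation":[0,0,0.0015],"dr":[0,0,0]},
  {"translation":[0,0,0],"dr":[0,0,0]},
  {"translation":[0,0,0],"dr":[0,0,0]},
])

```text
clock: 15.1
ee_pos: [543.4, 162.8, 119.7]
ee_rot: [0.002, -0.007, 1.0, 0.0]
ft_force: [-0.6, -0.5, -3.9]
gripper_width: 51.3
```

```bash
python3 st.py 543 163 119 1.59
python3 - <<'E'
from h import *
im=grab_frame('side');save('q5',cv2.resize(im[110:200,120:240],(800,600)))
E
```

```text
15.1 [543.35  162.821 119.736] [-0.608 -0.473 -3.903] 51.31361213415244 tool delta [0.351 0.183 0.735] dr [ 0.001  0.004 -0.005]
```

View pics/q5.png

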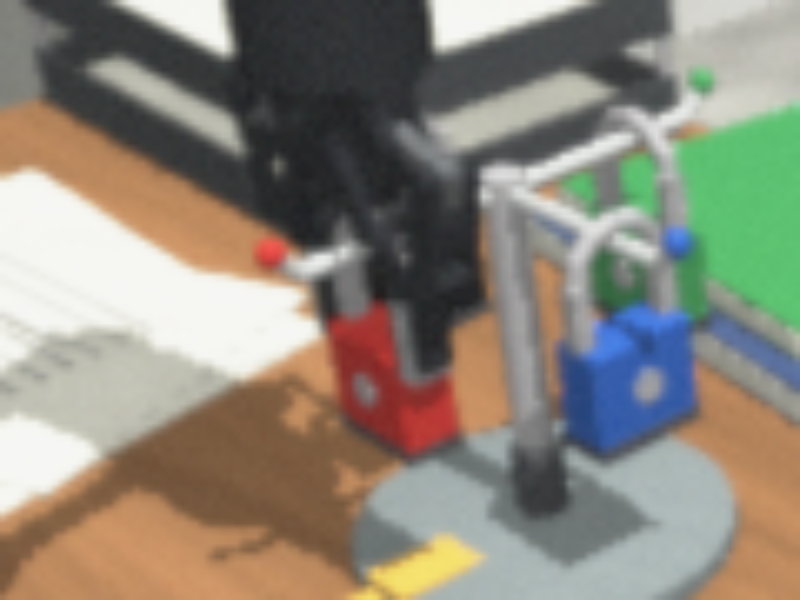

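step_arm([
  {"translation":[0,0,0],"dr":[0,0,0]},
  {"translation":[0,0,0],"dr":[0,0,0]},
  {"translation":[0,0,0],"dr":[0,0,0]},
  {"translation":[0,0,0],"dr":[0,0,0]},
  {"translation":[0,0,0],"dr":[0,0,0]},
], gripper=0.75)

```text
clock: 15.57
ee_pos: [545.1, 163.3, 123.5]
ee_rot: [0.005, -0.007, 1.0, 0.001]
ft_force: [0.4, 0.4, -0.3]
gripper_width: 74.7
```

```bash
python3 st.py 543 163 119 1.59
python3 - <<'E'
from h import *
im=grab_frame('side');save('q6',cv2.resize(im[110:200,120:240],(800,600)))
E
```

```text
15.5667 [545.083 163.268 123.531] [ 0.403  0.41  -0.342] 74.68696830806138 tool delta [ 2.135 -0.247  4.508] dr [ 0.002  0.011 -0.005]
```

View pics/q6.png

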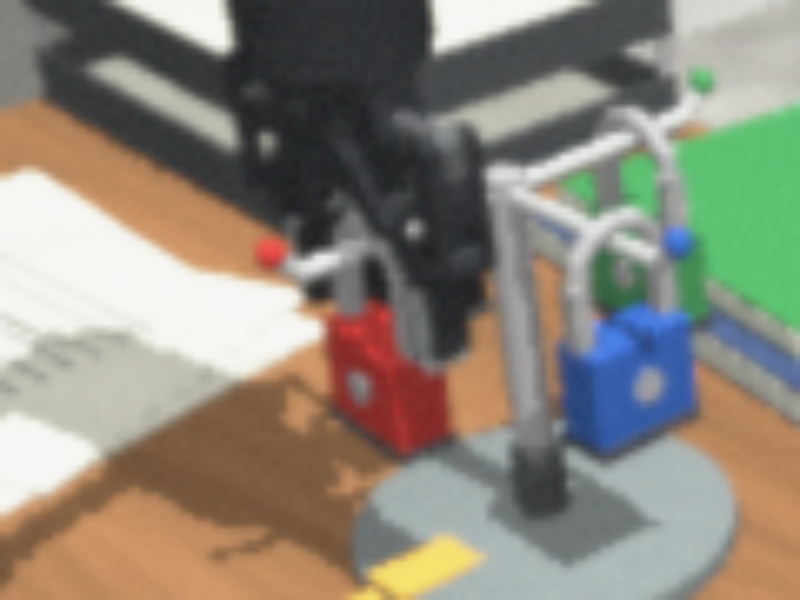

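step_arm([
  {"translation":[0,0,-0.008],"dr":[0,0.01,0]},
  {"translation":[0,0,-0.02],"dr":[0,0,0]},
  {"translation":[0,0,-0.025],"dr":[0,0,0]},
  {"translation":[0,0,-0.03],"dr":[0,0,0]},
  {"translation":[0,0,-0.03],"dr":[0,0,0]},
  {"translation":[0,0,-0.03],"dr":[0,0,0]},
  {"translation":[0.03,0,0],"dr":[0,0,0]},
  {"translation":[0.03,0,0],"dr":[0,0,0]},
  {"translation":[0.03,-0.02,0],"dr":[0,0,0]},
  {"translation":[0,-0.03,0],"dr":[0,0,0]},
  {"translation":[0,-0.03,0],"dr":[0,0,0]},
  {"translation":[0,-0.03,0],"dr":[0,0,0]},
  {"translation":[0,-0.03,0],"dr":[0,0,0]},
  {"translation":[0,-0.03,0],"dr":[0,0,0]},
  {"translation":[0,-0.03,0],"dr":[0,0,0]},
  {"translation":[0,0,0],"dr":[0,0,0]},
  {"translation":[0,0,0],"dr":[0,0,0]},
])

```text
clock: 17.03
ee_pos: [454.0, -45.2, 284.6]
ee_rot: [0.001, -0.009, 1.0, 0.001]
ft_force: [-0.5, -0.0, -0.2]
gripper_width: 74.7
```

Run:
```python
from h import *
s=r.sense();print(s['clock'],s['ee_pos'],s['ft_force'])
im=grab_frame('side');save('q7',cv2.resize(im[100:250,120:320],(800,600)))
im=grab_frame('top');save('q7t',cv2.resize(im[120:280,60:270],(787,600)))
```

```text
17.0333 [454.03188914 -45.17987253 284.60872187] [-0.50913182 -0.00498068 -0.24615788]
```

View pics/q7.png

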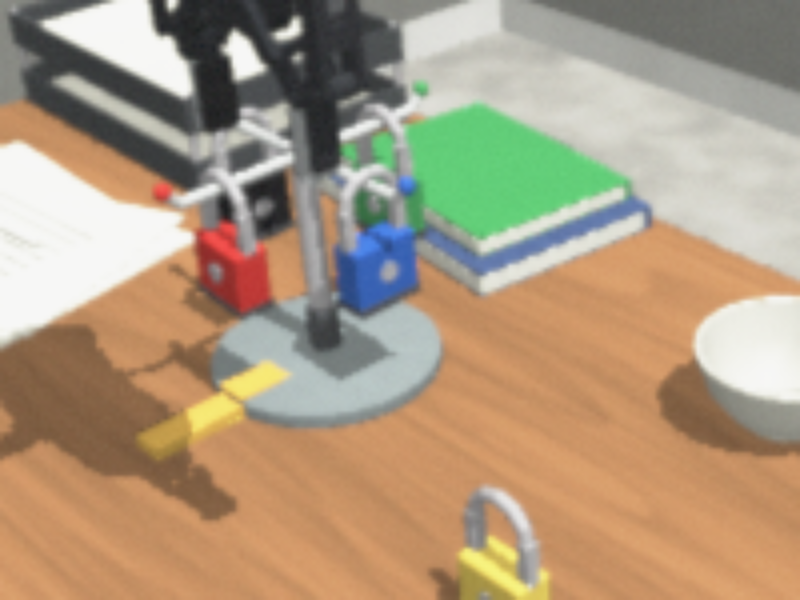

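View pics/q7t.png

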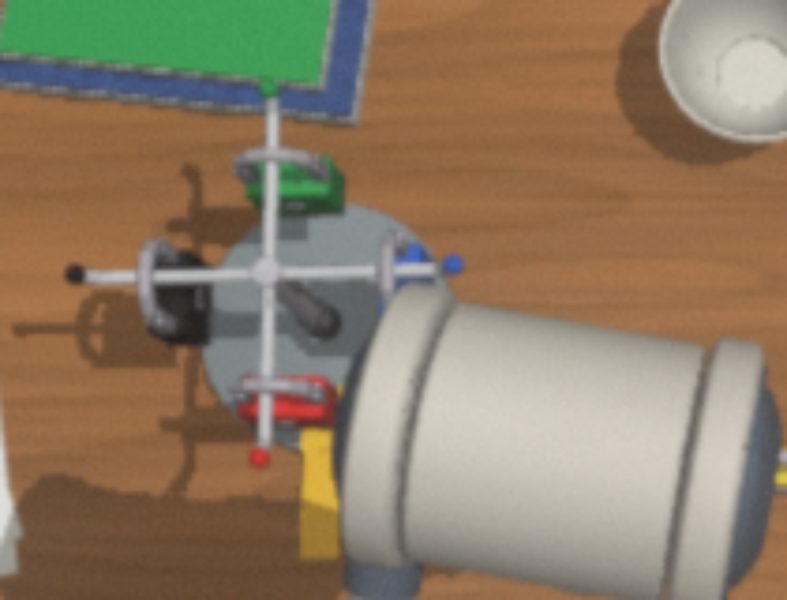

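The red lock hangs upright on the branch (side crop (230,265); top crop (285,395)). The red ball is still at (260,458), in line with the tongue, and the gripper is clear. I let it settle, then hand in.

step_arm([
  {"translation":[0,0,0],"dr":[0,0,0]},
  {"translation":[0,0,0],"dr":[0,0,0]},
  {"translation":[0,0,0],"dr":[0,0,0]},
  {"translation":[0,0,0],"dr":[0,0,0]},
  {"translation":[0,0,0],"dr":[0,0,0]},
  {"translation":[0,0,0],"dr":[0,0,0]},
])

```text
clock: 17.63
ee_pos: [454.5, -39.5, 284.9]
ee_rot: [0.001, -0.014, 1.0, 0.002]
ft_force: [-0.4, -0.5, 0.5]
gripper_width: 74.8
```

Run:
```python
from h import *
print(r.sense()['ft_force'],r.finish_job())
```

```text
the job is handed in; nothing more can be done
[-0.43928039 -0.47767508  0.4698165 ] None
```

I turned the tree about 160° with the closed fingers until the bare branch lay over the yellow tongue. Then I picked the small red padlock, threaded its shackle over the ball and along the branch, let go, backed off and handed the job in at about 17.6 s.

What the last checks showed:
- **Branch:** after the push, the top camera put it at about 182°, against about 181° for the tongue. In the last top picture, taken after release, the tree had not turned.
- **Red padlock:** it hangs upright by its shackle, about 65 mm out between post and ball. By the gripper position its underside was about 85 mm above the table just before release. After release I checked it only in the pictures.
- **Yellow padlock:** it was untouched and looked unmoved in the last side picture. I did not measure its position.
- **Gripper:** it was clear of everything, and the forces read near zero.

The two cameras disagreed by a few millimetres on where the tree stands (2–5 mm). That did not affect the fit.

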